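# Close the watchmaker's tool case

## Task

Pack up the blue tool case on the watchmaker's bench: with your fingertips push the upright yellow tool flap all the way down flat inside the case first, then push the blue cover over and swing it fully shut on top of it, without slamming it. Nothing needs to be picked up; leave the jar, the loupe and the brass holder beside the case where they stand.

Things in the scene. Friction and masses are not known exactly. Their poses are not given: they have to be found in the camera images.
- case: Blue plastic tool case, an open tray 150 mm (its x) by 170 mm (its y), rim 55 mm above the bench, walls 6 mm; it is fixed to the bench. Origin at the centre of its underside, z up. A yellow flap is hinged inside its -x wall and a blue cover on its +y rim. Inside is a black bed 20 mm above the bench with small fixed watch parts up to 28 mm above the bench.
- flap (a joint): Angle of the yellow tool flap, rad: 0 = folded flat inside the case (its stop; its plain face then 8 mm below the rim), 1.57 = upright; starts at 1.45 to 1.7. It folds when pushed towards case +x, then down. Stiff hinge: it stays where it is left and moves under about 1 to 2 N at the free edge.
- flap_hinge (a point): Middle of the flap's hinge axis, which runs along case y at case x = -65 mm, 47 mm above the bench. The axis lies in the flap's plain face.
- flap_edge (a point): Middle of the flap's free edge, on its plain face, 75 mm from the hinge axis. The flap is a plate 50 mm wide (along case y, centred) and 4 mm thick; the other face, towards case +x when upright and downward when folded, carries two small fixed screwdrivers, standing out up to 13 mm.
- cover (a joint): Angle of the blue cover, rad: 0 = shut on the rim (its stop), 1.57 = upright; starts at 1.6 to 1.85 (open, leaning outwards to case +y). It shuts when its outer face is pushed towards case -y, then down. Stiff hinge: it stays where it is left, never falls by itself, and moves under about 1 to 4 N near the free edge. An upright flap blocks it.
- cover_hinge (a point): Middle of the cover's hinge axis, which runs along case x at case y = +85 mm, 55.5 mm above the bench. The axis lies in the cover's inner face.
- cover_edge (a point): Middle of the cover's free edge, on its outer face: 170 mm from the hinge axis along the cover and 8 mm outside the inner face. The cover is a plate 150 mm wide (along case x, centred) and 8 mm thick, with no handle.
- jar_mid (a point): Centre of a loose amber glass jar with steel cap, 48 mm across, 55 mm high, standing 60 to 110 mm beyond the case's -y wall.
- loupe_mid (a point): Centre of a loose black eye loupe, 40 mm across, 42 mm high, standing on the bench beyond the case's +y side, 120 to 160 mm from the wall, behind the cover.
- holder_mid (a point): Centre of a loose brass movement holder, 44 mm across, 46 mm high, standing 60 to 100 mm beyond the case's +x wall.
Mind the look-alikes: they are no part of the job. Of the things that look like the case, the larger one is meant.

How it is judged:
On the way, in this order (a step that is already met when the one before it is completed fails the run):
1. the flap is folded down flat inside the case while the cover still stands open (value of joint flap below 0.08 rad and value of joint cover above 1.1 rad), for 0.2 s.
2. the cover is shut over the folded flap (value of joint flap below 0.08 rad and value of joint cover below 0.04 rad), for 0.2 s.
At the end, for the whole second after the job is handed in: The flap lies folded (within 0.08 rad of flat), the cover is shut over it (within 0.04 rad, 7 mm at its free edge) and at rest, and the jar, loupe and holder are within 15 mm of where they stood (all of step 2 and velocity of joint cover between -0.05 and 0.05 rad/s and distance of each of jar_mid, loupe_mid, holder_mid from where it was at the start of the episode below 0.015 m); the robot touches nothing.
It fails at once if the cover was swung over while the flap was not folded down (value of joint cover below 1.1 rad and value of joint flap above 0.3 rad).
It fails at once if the cover was slammed (faster than 3 rad/s, about 0.5 m/s at its edge) (velocity of joint cover below -3 rad/s).
It fails at once if the jar was lifted or shoved away (more than 15 mm) (distance of jar_mid from where it was at the start of the episode above 0.015 m).
It fails at once if the loupe was lifted or shoved away (more than 15 mm) (distance of loupe_mid from where it was at the start of the episode above 0.015 m).
It fails at once if the holder was lifted or shoved away (more than 15 mm) (distance of holder_mid from where it was at the start of the episode above 0.015 m).
It also fails if it takes over 58 s, if anything falls off the work surface, if the arm or the gripper's body presses on something with over 40 N, if the wrist force passes 120 N, or if a joint passes its speed limit or range.

## Robot

A 6-joint arm with a two-finger parallel gripper is mounted at the origin on the work surface. World frame = base frame: x ahead of the robot, y to its left, z up, the work surface at z = 0. Lengths are in m, angles in rad, forces in N, time in s.
With the tool pointing down it reaches from about 0.325 to 0.875 m from the base axis. Payload 4.4 kg.
Tool frame: the origin (TCP) lies at the very end of the fingers, on their centre line; the grasp point (between the pads) lies 19 mm behind it (r.grip_point_offset is the distance from the TCP to the grasp point, in m); z points along the fingers, y is the line along which they close (so a half turn about z gives the same grasp; the last joint's range is limited). The gripper opens to 85 mm and grips with 20 to 120 N. Pads are 22 mm wide; open, the fingers measure 114 mm over their backs; the gripper's body (76 mm by 85 mm) begins 54 mm behind the grasp point. The pads swing forward as they close: fully open they stand 13 mm farther back than shut.
Start: joints at [0.994, 0.207, 1.542, -0, 1.393, -0.15], TCP at [0.238, 0.523, 0.231] pointing down, gripper open.
Joint ranges: [-2.73, 2.73], [-0.86, 2.22], [0.23, 2.46], [-1.11, 4.25], [0.08, 2.63], [-2.82, 2.82]. Speed limits (rad/s): [2.79, 2.79, 3.14, 3.14, 3.14, 3.14].

## Interface

Orientations are given as [roll, pitch, yaw] about the fixed x, y, z axes, in that order (R = Rz(yaw) Ry(pitch) Rx(roll)).
In Python, from station import r gives the robot as it stands.
- The arm moves only by the tool apply_moves, never from a script. Its argument "rows" is one flat list of numbers, 7 for each row, row after row: the shift along the tool's x, y, z in mm, then the turn, a rotation vector about the tool's x, y, z in degrees, then the finger opening in mm, from 0 to 85.4. In form: [dx, dy, dz, ax, ay, az, claw, dx, dy, dz, ax, ay, az, claw, ...]. A call has 1 to 12 rows; each row is the pose to reach, as a shift and turn from the pose commanded when the call began, along the tool's axes at that moment; what a row does not reach only later rows make up. A row lasts 1/12 s, in which the tool goes at most 41.7 mm and 7.16 degrees, less where a joint would pass 70% of its speed; a pose out of reach is approached as far as the arm can. A call with a gripper value outside its range is refused whole. The fingers move at their own pace and stop on an object; "force" is the grip in N (left out, the last holds). Time passes only in rows, so rows that repeat a pose let the fingers close. It gives the time, the measured TCP pose, the force, the opening and the grip force at its end, in the units of the state.
- r.get_state(): the state, without advancing time (a new reading comes with each control period).
- r.capture(name): name is "scene" or "top" or "wrist"; returns the picture (384x512x3 uint8, red, green, blue); there is no depth.
- r.get_calibration(name): a dict with "K" (3x3 intrinsics, pixels), "position" and "attitude" of the camera in the world. Camera axes: x right, y down, z forward; pixel columns grow to the right and rows downward; lengths in m; the calibration is good to about 2 mm. A picture is of the moment at which its call begins: read the wrist's pose just before it. get_calibration takes no time and is no camera call; for the wrist camera it gives the pose at the moment of the call.
- r.finish_job(): hands the job in; it is judged then, once.
The state is a dict: "t": time; "joint_positions": joint angles; "dq": joint speeds; "joint_efforts": joint torques, N m; "ee_pos": TCP position; "tool_rot": TCP orientation; "contact_force": force on the tool from outside, world axes, zero at the start; "ft_torque": the same for the moment, N m; "opening": finger opening in m; "gripper_force": force on a finger pad.
Only numpy, scipy, OpenCV 4.12 (cv2) and the standard library are available. Lean on these libraries where they do the work, as an engineer would, in place of code of your own. Each camera call takes 0.05 s, during which the arm holds its last target. There are 200 camera calls.

## Working session

There is one attempt and no reset: what is moved stays moved. The work goes in short steps, Python scripts to look and compute and a tool call to move; the robot and the scene stay as the last step left them, time stands still between calls to the robot, and variables do not carry over. Pictures are saved under pics/ and viewed, at most 10 in all, crops included, and the job is handed in when it is done.

Besides the shell and the picture viewer there is one more tool, called after "Emit:" by a JSON object that holds its "method" and its "body", one argument or row to a line. apply_moves: Moves the arm, as the interface text tells. Its arguments: {"type":"object","properties":{"rows":{"type":"array"},"force":{"type":"number"}},"required":["rows"]}

```bash
mkdir -p pics; python3 - <<'E'
from station import r
import cv2,numpy as np
a=r.capture("scene");b=r.capture("top")
cv2.imwrite("pics/s.png",a[:,:,::-1]);cv2.imwrite("pics/t.png",b[:,:,::-1])
for n in("scene","top"):
    c=r.get_calibration(n);print(n,c)
s=r.get_state();print(s["t"],s["ee_pos"],s["tool_rot"])
E
```

```text
scene {'K': array([[475.19704322,   0.        , 259.03682379],
       [  0.        , 475.19704322, 193.10368691],
       [  0.        ,   0.        ,   1.        ]]), 'position': array([1.17211402, 0.64934452, 0.75864761]), 'attitude': array([-2.21682755e+00,  4.66899980e-04,  2.30336371e+00])}
top {'K': array([[415.8924366 ,   0.        , 260.02247468],
       [  0.        , 415.8924366 , 191.88471669],
       [  0.        ,   0.        ,   1.        ]]), 'position': array([0.41462353, 0.03674718, 1.12857984]), 'attitude': array([-3.04347087,  0.00847931, -1.5882984 ])}
0.1 [0.23765498 0.52283832 0.23021239] [-3.13950075e+00 -3.36289560e-04  2.71478982e+00]
```

View pics/s.png

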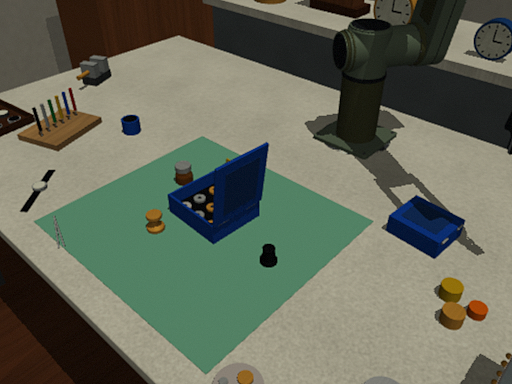

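View pics/t.png

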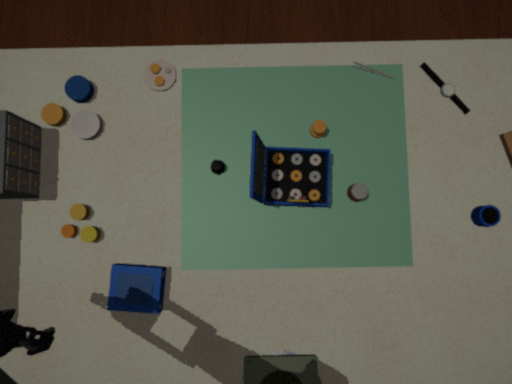

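The scene view shows the case with its cover up at about (225,190), and the top view shows it at about (290,178). The cover is on the left (+y), the flap on the bottom (−x), the jar at (358,191), the loupe at (218,167) and the holder at (319,128).

```bash
cat > h.py <<'E'
import numpy as np,cv2
from scipy.spatial.transform import Rotation as R
def ray(c,uv):
    d=R.from_euler('xyz',c['attitude']).as_matrix()@np.linalg.inv(c['K'])@[uv[0],uv[1],1.]
    return np.array(c['position']),d
def onz(c,uv,z):
    p,d=ray(c,uv);return p+d*(z-p[2])/d[2]
def proj(c,P):
    q=c['K']@(R.from_euler('xyz',c['attitude']).as_matrix().T@(np.array(P)-c['position']));return q[:2]/q[2]
E
python3 - <<'E'
import cv2,numpy as np
from h import *
t=cv2.imread("pics/t.png");s=cv2.imread("pics/s.png")
a=cv2.resize(t[115:225,200:380],None,fx=4.4,fy=4.4,interpolation=2)
cv2.imwrite("pics/tc.png",a)
cv2.imwrite("pics/sc.png",cv2.resize(s[130:280,130:300],None,fx=4,fy=4,interpolation=2))
from station import r
c=r.get_calibration("top")
for n,u in dict(loupe=(218,167),holder=(319,128),jar=(358,191)).items(): print(n,onz(c,u,.045))
E
```

```text
loupe [0.58936917 0.1536667  0.045     ]
holder [ 0.68897727 -0.11548385  0.045     ]
jar [ 0.51906496 -0.2119963   0.045     ]
```

View pics/tc.png

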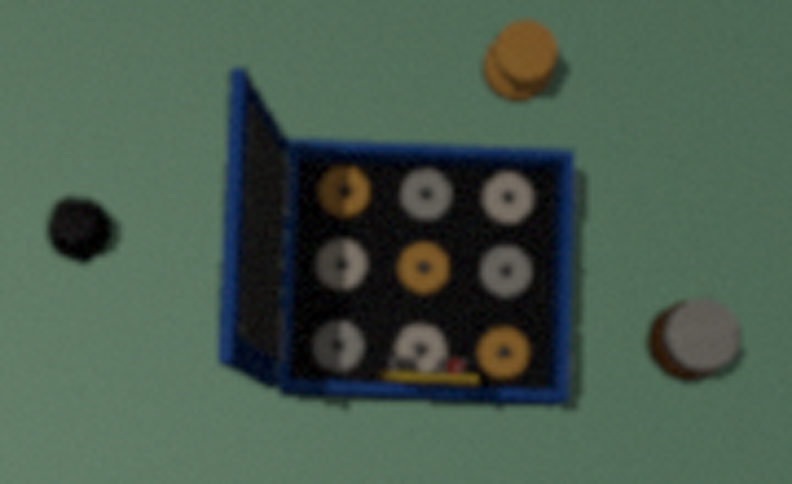

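View pics/sc.png

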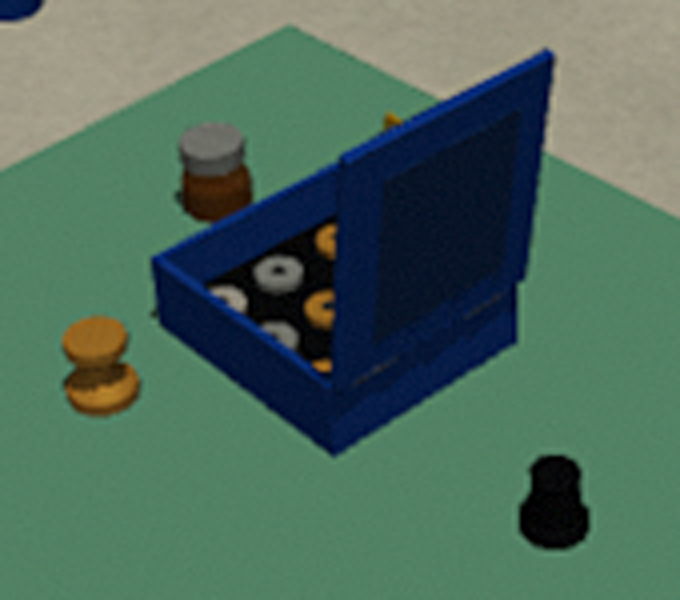

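The crops show the rim corners at (573,153), (568,402), (282,392) and (290,142), the cover's free edge from (238,68) to (222,362), and the flap edge from (383,375) to (480,381).

```bash
cat >> h.py <<'E'
def up(x,y): return ((x+.5)/4.4-.5+200,(y+.5)/4.4-.5+115)
E
python3 - <<'E'
from h import *
from station import r
c=r.get_calibration("top")
P=np.array([onz(c,up(*q),.055)[:2] for q in [(573,153),(568,402),(282,392),(290,142)]])
L=np.array([(.075,-.085),(-.075,-.085),(-.075,.085),(.075,.085)])
m=P.mean(0);H=(L.T@(P-m));yaw=np.arctan2(H[0,1]-H[1,0],H[0,0]+H[1,1])
Rz=np.array([[np.cos(yaw),-np.sin(yaw)],[np.sin(yaw),np.cos(yaw)]])
print("case",m,np.degrees(yaw));print("resid mm",1e3*((P-m)@Rz-L))
loc=lambda p:(np.r_[(p[:2]-m)@Rz,p[2]]*1e3).round(1)
for z in(.215,.225,.23):print("cover edge",z,[loc(onz(c,up(*q),z)) for q in[(238,68),(222,362)]])
for z in(.115,.12,.125):print("flap",z,[loc(onz(c,up(*q),z)) for q in[(383,375),(480,381)]])
for n,q,z in[("loupe",(78,228),.042),("holder",(527,50),.046),("jar",(703,335),.055)]:print(n,onz(c,up(*q),z),loc(onz(c,up(*q),z)))
E
```

```text
case [ 0.55943368 -0.05268664] -3.105118857838759
resid mm [[-0.95223525  0.96006367]
 [ 0.66054798  0.88166158]
 [ 0.47970492 -1.21224048]
 [-0.18801765 -0.62948477]]
cover edge 0.215 [array([ 78.7, 111.8, 215. ]), array([-71.7, 114. , 215. ])]
cover edge 0.225 [array([ 76.2, 111.4, 225. ]), array([-72.6, 113.7, 225. ])]
cover edge 0.23 [array([ 75. , 111.3, 230. ]), array([-73. , 113.5, 230. ])]
flap 0.115 [array([-67.2,  28. , 115. ]), array([-68.6, -25.9, 115. ])]
flap 0.12 [array([-67.6,  28.2, 120. ]), array([-69. , -25.4, 120. ])]
flap 0.125 [array([-68. ,  28.5, 125. ]), array([-69.4, -24.8, 125. ])]
loupe [0.59140414 0.15572251 0.042     ] [ 20.6 209.8  42. ]
holder [ 0.69417843 -0.11653914  0.046     ] [138.  -56.5  46. ]
jar [ 0.51868558 -0.21330925  0.055     ] [ -32.  -162.6   55. ]
```

Emit:
{"method": "apply_moves", "body": {
  "rows": [-95,-111,0,0,0,-5,0,-190,-222,0,0,0,-10,0,-285,-333,0,0,0,-15,0,-380,-445,0,0,0,-21.3,0,-380,-445,0,0,0,-21.3,0,-380,-445,0,0,0,-21.3,0,-380,-445,0,0,0,-21.3,0,-380,-445,0,0,0,-21.3,0,-380,-445,0,0,0,-21.3,0,-380,-445,0,0,0,-21.3,0,-380,-445,0,0,0,-21.3,0,-380,-445,0,0,0,-21.3,0]
}}

```text
t: 1.1
ee_pos: [0.3756, 0.0422, 0.2311]
tool_rot: [3.141, 0.0, 3.087]
contact_force: [1.1, 0.7, 0.5]
opening: -0.0002
gripper_force: 0.0
```

Emit:
{"method": "apply_moves", "body": {
  "rows": [-20,-40,0,0,0,0,0,-45,-70,20,0,0,0,0,-70,-85,45,0,0,0,0,-89,-85,80,0,0,0,0,-89,-85,110,0,0,0,0,-89,-85,126,0,0,0,0,-89,-85,126,0,0,0,0,-89,-85,126,0,0,0,0]
}}

```text
t: 1.77
ee_pos: [0.4589, -0.0453, 0.1042]
tool_rot: [3.141, -0.003, 3.087]
contact_force: [1.5, -1.1, -0.0]
opening: 0.0003
gripper_force: 0.0
```

```bash
python3 - <<'E'
from station import r
import cv2,numpy as np
from h import *
s=r.get_state();p=np.array(s["ee_pos"]);m=np.array([.5594,-.0527]);y=-.0542
Rz=np.array([[np.cos(y),-np.sin(y)],[np.sin(y),np.cos(y)]])
print(s["t"],(p[:2]-m)@Rz*1e3,p[2],s["contact_force"])
a=r.capture("wrist");b=r.capture("scene")
cv2.imwrite("pics/w1.png",np.vstack([a,b])[:,:,::-1][::1] if 0 else cv2.resize(np.hstack([a,b[100:484,100:]])[:,:,::-1] if 0 else b[110:290,130:330,::-1],None,fx=3,fy=3))
E
```

```text
1.7667 [-100.78775102    1.92778248] 0.1041627936329268 [ 1.45101436 -1.0602012  -0.00537294]
```

View pics/w1.png

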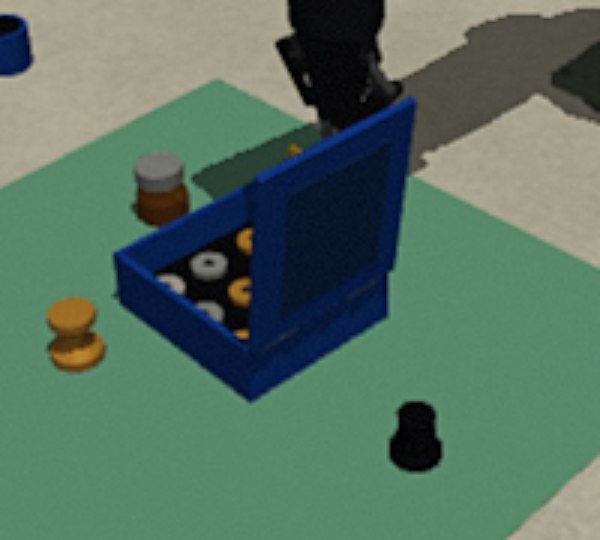

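Emit:
{"method": "apply_moves", "body": {
  "rows": [-13,-2,-1,0,0,0,0,-25,-2,-1,0,0,0,0,-35,-2,0,0,0,0,0,-45,-2,3,0,0,0,0,-54,-2,7,0,0,0,0,-62,-2,13,0,0,0,0,-69,-2,20,0,0,0,0,-75,-2,28,0,0,0,0,-79,-2,36,0,0,0,0,-81,-2,43,0,0,0,0,-83,-2,50,0,0,0,0,-83,-2,54,0,0,0,0]
}}

```text
t: 2.87
ee_pos: [0.5422, -0.052, 0.0497]
tool_rot: [3.141, -0.002, 3.086]
contact_force: [0.9, 0.5, 1.1]
opening: 0.0001
gripper_force: 0.5
```

Emit:
{"method": "apply_moves", "body": {
  "rows": [0,0,2,0,0,0,0,0,0,4,0,0,0,0,0,0,5,0,0,0,0,0,0,5,0,0,0,0,0,0,5,0,0,0,0]
}}

```text
t: 3.28
ee_pos: [0.542, -0.052, 0.0469]
tool_rot: [3.141, -0.002, 3.087]
contact_force: [-3.7, 0.7, 5.7]
opening: 0.0001
gripper_force: 2.8
```

Emit:
{"method": "apply_moves", "body": {
  "rows": [0,0,1,0,0,0,0,0,0,2,0,0,0,0,0,0,2,0,0,0,0,0,0,2,0,0,0,0]
}}

```text
t: 3.62
ee_pos: [0.542, -0.052, 0.0466]
tool_rot: [3.141, -0.002, 3.087]
contact_force: [-7.2, 1.9, 16.3]
opening: -0.0003
gripper_force: 8.1
```

Emit:
{"method": "apply_moves", "body": {
  "rows": [0,0,-15,0,0,0,0,5,0,-40,0,0,0,0,25,0,-80,0,0,0,0,60,0,-120,0,0,0,0,95,0,-155,0,0,0,0,130,0,-190,0,0,0,0,130,0,-220,0,0,0,0,130,0,-250,0,0,0,0,130,0,-250,0,0,0,0,130,0,-250,0,0,0,0]
}}

```text
t: 4.45
ee_pos: [0.4143, -0.0455, 0.2979]
tool_rot: [-3.139, 0.008, 3.086]
contact_force: [0.7, 0.7, 0.1]
opening: 0.0003
gripper_force: 0.0
```

```bash
python3 - <<'E'
from station import r
import cv2,numpy as np
s=r.get_state();p=np.array(s["ee_pos"]);m=np.array([.5594,-.0527]);y=-.0542
Rz=np.array([[np.cos(y),-np.sin(y)],[np.sin(y),np.cos(y)]])
print(s["t"],(p[:2]-m)@Rz*1e3,p[2],s["contact_force"])
b=r.capture("top")
cv2.imwrite("pics/t2.png",cv2.resize(b[115:225,200:380,::-1],None,fx=4.4,fy=4.4,interpolation=2))
E
```

```text
4.45 [-145.24220476   -0.69128209] 0.29790577092937914 [0.72027009 0.67294808 0.11297656]
```

View pics/t2.png

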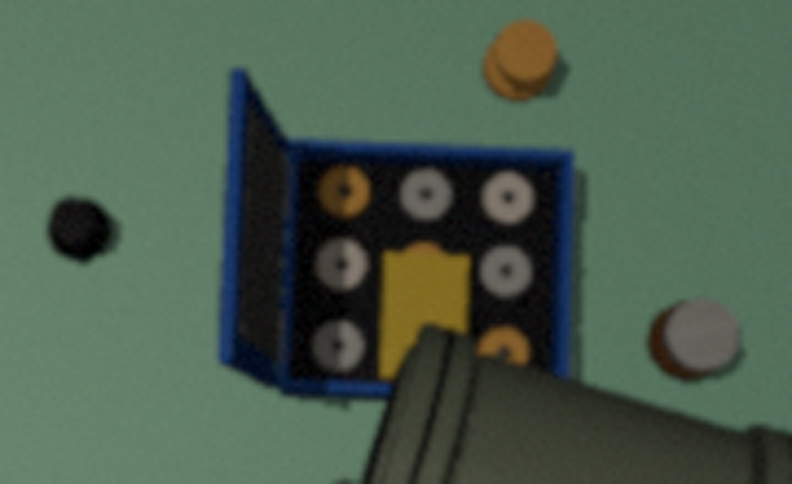

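The flap lies flat, with yellow at (425,300), and the cover hasn't moved. Next I'll move behind the cover.

Emit:
{"method": "apply_moves", "body": {
  "rows": [0,35,0,0,0,0,0,0,70,0,0,0,0,0,0,105,0,0,0,0,0,-20,135,0,0,0,0,0,-50,161,0,0,0,0,0,-85,161,0,0,0,0,0,-115,161,0,0,0,0,0,-135,161,20,0,0,0,0,-135,161,50,0,0,0,0,-135,161,80,0,0,0,0,-135,161,108,0,0,0,0,-135,161,108,0,0,0,0]
}}

```text
t: 5.5
ee_pos: [0.55, 0.108, 0.1762]
tool_rot: [-3.14, -0.019, 3.087]
contact_force: [-1.1, -0.6, -1.8]
opening: 0.0002
gripper_force: 0.0
```

```bash
python3 - <<'E'
from station import r
import cv2,numpy as np
s=r.get_state();p=np.array(s["ee_pos"]);m=np.array([.5594,-.0527]);y=-.0542
Rz=np.array([[np.cos(y),-np.sin(y)],[np.sin(y),np.cos(y)]])
print(s["t"],(p[:2]-m)@Rz*1e3,p[2],s["contact_force"])
b=r.capture("scene")
cv2.imwrite("pics/s3.png",cv2.resize(b[80:290,100:350,::-1],None,fx=2.8,fy=2.8))
E
```

```text
5.5 [-18.10595927 159.96920607] 0.17622610570339703 [-1.118957   -0.58317505 -1.78217209]
```

View pics/s3.png

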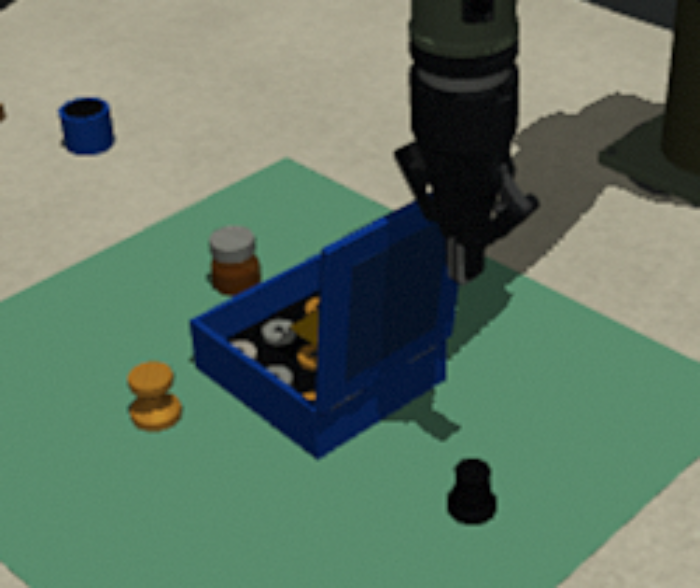

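The tip is behind the cover at about (465,270), clear of the loupe.

Emit:
{"method": "apply_moves", "body": {
  "rows": [0,0,0,0,0,0,0,0,0,0,0,0,0,0,0,0,0,0,0,0,0]
}}

```text
t: 5.8
ee_pos: [0.5583, 0.1084, 0.1887]
tool_rot: [3.141, 0.004, 3.087]
contact_force: [-0.2, -0.0, 0.2]
opening: -0.0005
gripper_force: 0.0
```

Emit:
{"method": "apply_moves", "body": {
  "rows": [0,-15,0,0,0,0,0,0,-28,0,0,0,0,0,0,-36,0,0,0,0,0,0,-44,0,0,0,0,0,0,-54,-1,0,0,0,0,0,-64,-1,0,0,0,0,0,-74,0,0,0,0,0,0,-83,0,0,0,0,0,0,-92,2,0,0,0,0,0,-101,4,0,0,0,0,0,-109,7,0,0,0,0,0,-116,10,0,0,0,0]
}}

```text
t: 6.8
ee_pos: [0.55, -0.0087, 0.1759]
tool_rot: [-3.141, -0.001, 3.086]
contact_force: [0.7, 1.0, 2.3]
opening: 0.0001
gripper_force: 0.9
```

Emit:
{"method": "apply_moves", "body": {
  "rows": [0,-7,3,0,0,0,0,0,-15,8,0,0,0,0,0,-23,13,0,0,0,0,0,-30,18,0,0,0,0,0,-36,22,0,0,0,0,0,-43,29,0,0,0,0,0,-49,36,0,0,0,0,0,-54,42,0,0,0,0,0,-59,49,0,0,0,0,0,-59,49,0,0,0,0]
}}

```text
t: 7.63
ee_pos: [0.5456, -0.0671, 0.1251]
tool_rot: [3.141, -0.004, 3.086]
contact_force: [-0.8, -0.5, -0.4]
opening: -0.0001
gripper_force: 0.0
```

```bash
python3 - <<'E'
from station import r
import cv2,numpy as np
s=r.get_state();p=np.array(s["ee_pos"]);m=np.array([.5594,-.0527]);y=-.0542
Rz=np.array([[np.cos(y),-np.sin(y)],[np.sin(y),np.cos(y)]])
print(s["t"],(p[:2]-m)@Rz*1e3,p[2],s["contact_force"])
b=r.capture("scene")
cv2.imwrite("pics/s4.png",cv2.resize(b[80:290,100:350,::-1],None,fx=2.8,fy=2.8))
E
```

```text
7.6333 [-12.96207385 -15.14349952] 0.12512235080000653 [-0.8377645  -0.45490268 -0.42845546]
```

View pics/s4.png

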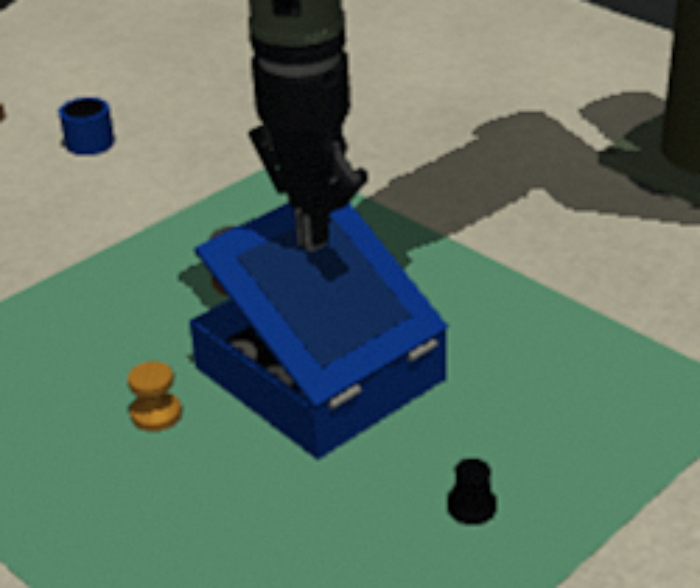

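The cover is about 30° open and the tip sits on it at (315,245). I'll continue the swing down gently.

Emit:
{"method": "apply_moves", "body": {
  "rows": [0,-5,9,0,0,0,0,0,-9,18,0,0,0,0,0,-13,26,0,0,0,0,0,-16,33,0,0,0,0,0,-18,40,0,0,0,0,0,-20,46,0,0,0,0,0,-21,52,0,0,0,0,0,-22,57,0,0,0,0,0,-22,61,0,0,0,0,0,-22,64,0,0,0,0,0,-22,66,0,0,0,0,0,-22,67,0,0,0,0]
}}

```text
t: 8.68
ee_pos: [0.5457, -0.0886, 0.0633]
tool_rot: [-3.141, -0.002, 3.087]
contact_force: [-11.6, 2.7, 25.9]
opening: -0.0001
gripper_force: 13.0
```

Emit:
{"method": "apply_moves", "body": {
  "rows": [0,0,1,0,0,0,0,0,0,2,0,0,0,0,0,0,2,0,0,0,0,0,0,2,0,0,0,0]
}}

```text
t: 9.02
ee_pos: [0.5457, -0.0886, 0.0633]
tool_rot: [-3.141, -0.001, 3.088]
contact_force: [-13.3, 3.6, 29.7]
opening: 0.0002
gripper_force: 15.1
```

The tip is held at z = 63.3 mm with 30 N, so the cover is on its stop. I'll retreat straight up.

Emit:
{"method": "apply_moves", "body": {
  "rows": [0,0,-4,0,0,0,0,0,0,-10,0,0,0,0,0,0,-30,0,0,0,0,0,0,-60,0,0,0,0,0,0,-100,0,0,0,0,0,0,-130,0,0,0,0,0,0,-150,0,0,0,0,0,0,-150,0,0,0,0,0,0,-150,0,0,0,0]
}}

```text
t: 9.77
ee_pos: [0.5468, -0.0886, 0.2096]
tool_rot: [-3.141, 0.003, 3.087]
contact_force: [-0.6, 0.8, -0.5]
opening: -0.0
gripper_force: 0.0
```

```bash
python3 - <<'E'
from station import r
import cv2
print(r.get_state()["contact_force"])
b=r.capture("scene")
cv2.imwrite("pics/s5.png",cv2.resize(b[80:290,100:350,::-1],None,fx=2.8,fy=2.8))
E
```

```text
[-0.60637749  0.805213   -0.51137271]
```

View pics/s5.png

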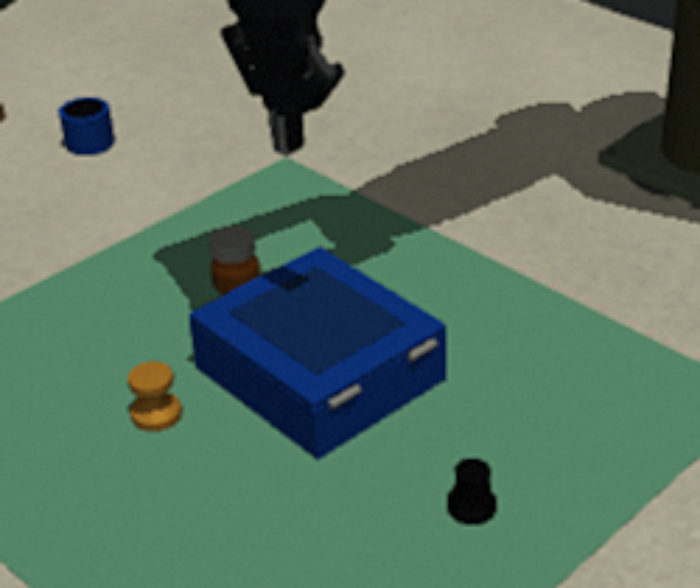

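The cover is shut flush at (318,340), and the jar (235,262), loupe (472,490) and holder (155,395) are where they stood.

```bash
python3 -c "
from station import r
print(r.finish_job())"
```

```text
the job is handed in; nothing more can be done
None
```

I folded the flap flat onto its stop, then swung the cover gently shut over it; the jar, loupe and holder look unmoved, and the job is handed in (no verdict came back).

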